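Stack the keyed component trays and close them with the cover kept behind the carton

TASK

Stack every loose component tray on the tray dock, each turned the right way so that its two lugs drop fully into the pockets below, and close the stack with the cover seated the same way on top. The cover lies in the rear bay of the rack, behind the kit carton: lift the carton right out of the rack and stand it aside first, and when you have the cover stand the carton upright in its front bay again. Leave the loose coils and the multimeter where they are.

Things in the scene. Friction and masses are not known exactly. Their poses are not given: they have to be found in the camera images.
- dock: Aluminium tray dock, fixed, on a dark base strip 150 x 60 x 6 mm; block 100 (x) x 60 (y) x 40 mm high with the same pockets in its top as a tray: wide at its -x end, narrow at +x. Origin at the centre of its underside on the bench, x along its length, z up. A tray seated in it points the same way and has its origin 30 mm above the dock's.
- tray1: Loose open grey plastic component tray; three to five identical ones lie on the bench, any of the five may be absent. 100 long (x) x 60 wide (y) x 46 high, about 0.18 kg. Origin at the centre of the level its lugs stand on (the bench). Body from z=10 to 46 mm, flat vertical sides at y=+-30 mm. See tray2 to tray5 for its lugs and pockets.
- tray2: As tray1. LUGS of every tray: two, 10 mm deep, below the body; the tray stands on them. Wide lug: 48 mm in y, 9.5 mm in x, centred at x=-38.75 mm. Narrow lug: 30 mm in y, 9.5 mm in x, centred at x=+38.75 mm.
- tray3: As tray1. POCKETS of every tray: in its top, above each lug, 12 mm deep, open towards the tray's inside and closed outward by a 4 mm skin. Wide pocket: 53 mm in y, at the -x end; narrow pocket: 35 mm in y, at the +x end. Lugs have about 2.5 mm play each way in them.
- tray4: As tray1. STACKING: a tray drops into a tray (or the dock) below only when both x axes point the same way; its origin then lies 36 mm above that of the tray below. End for end it stays 10 mm too high.
- tray5: As tray1. Knocked or dropped trays may tip onto a side; one lying on a long side (60 mm high) tips back onto its lugs when its upper rim is pushed over towards its underside. Small parts fixed inside the trays stay below the rim.
- cover: Grey plastic stack cover, 100 (x) x 60 (y) mm, 0.12 kg, same lugs as a tray (wide at -x). Origin at the centre of the level the lugs stand on. Plate z=10 to 18 mm; grip bar 50 (x) x 16 (y) on it, z=18 to 50, centred; a ridge 48 mm wide, 5 high on top marks the -x end. Seated: origin 36 mm above the top tray's. Starts in the rack's rear bay behind the carton, length across.
- carton: Closed cardboard carton 60 (x) x 110 (y) x 120 high, 0.3 kg, origin at the centre of its underside. At the start it stands upright in the front bay of the rack, its faces 60 mm apart towards the front and the rear; it does not fit the bay the other way round.
- rack: Low dark steel parking rack fixed to the bench, 172 (x) x 136 (y), origin at the centre of its underside. Floor 5 mm thick, curbs up to z=12 mm round two bays. Front bay (towards the robot): 74 x 124 inside, centred at x=-43 mm, y=0, for the carton. Rear bay: 80 x 124 inside, centred at x=+40 mm, y=0.
- coil_a: Bystander: small copper toroid coil lying among the trays, 32 mm across, 12 high; origin at the centre of its underside.
- coil_b: Bystander: as coil_a.
- meter: Bystander: yellow multimeter lying flat, 150 (x) x 75 (y) x 34 high; origin at the centre of its underside.
Not all that is in view belongs to the job. Of the things that look like the carton, the smaller one is meant. What is shaped like the cover but blue is not meant.

How it is judged:
On the way, in this order (a step that is already met when the one before it is completed fails the run):
1. the carton is taken out of the rack ((x of carton in the frame of rack below -0.11 m or x of carton in the frame of rack above 0.11 m or y of carton in the frame of rack below -0.1 m or y of carton in the frame of rack above 0.1 m)), for 0.2 s.
2. the cover is taken out of the rack (horizontal distance between cover and rack above 0.16 m), for 0.2 s.
3. every tray is seated in the stack on the dock and the cover is seated on top (horizontal distance between each of tray1, tray2, tray3, tray4, tray5, cover and dock below 0.018 m and angle between each of tray1, tray2, tray3, tray4, tray5, cover's own z axis and vertical below 0.06 rad and angle between the x axis of each of tray1, tray2, tray3, tray4, tray5, cover and the x axis of dock, either way round below 0.3 rad and (z of tray1 in the frame of dock between 0.0265 and 0.0335 m or z of tray1 in the frame of dock between 0.0625 and 0.0695 m or z of tray1 in the frame of dock between 0.0985 and 0.1055 m or z of tray1 in the frame of dock between 0.1345 and 0.1415 m or z of tray1 in the frame of dock between 0.1705 and 0.1775 m) and (z of tray2 in the frame of dock between 0.0265 and 0.0335 m or z of tray2 in the frame of dock between 0.0625 and 0.0695 m or z of tray2 in the frame of dock between 0.0985 and 0.1055 m or z of tray2 in the frame of dock between 0.1345 and 0.1415 m or z of tray2 in the frame of dock between 0.1705 and 0.1775 m) and (z of tray3 in the frame of dock between 0.0265 and 0.0335 m or z of tray3 in the frame of dock between 0.0625 and 0.0695 m or z of tray3 in the frame of dock between 0.0985 and 0.1055 m or z of tray3 in the frame of dock between 0.1345 and 0.1415 m or z of tray3 in the frame of dock between 0.1705 and 0.1775 m) and (z of tray4 in the frame of dock between 0.0265 and 0.0335 m or z of tray4 in the frame of dock between 0.0625 and 0.0695 m or z of tray4 in the frame of dock between 0.0985 and 0.1055 m or z of tray4 in the frame of dock between 0.1345 and 0.1415 m or z of tray4 in the frame of dock between 0.1705 and 0.1775 m) and (z of tray5 in the frame of dock between 0.0265 and 0.0335 m or z of tray5 in the frame of dock between 0.0625 and 0.0695 m or z of tray5 in the frame of dock between 0.0985 and 0.1055 m or z of tray5 in the frame of dock between 0.1345 and 0.1415 m or z of tray5 in the frame of dock between 0.1705 and 0.1775 m) and (z of cover in the frame of dock between 0.1345 and 0.1415 m or z of cover in the frame of dock between 0.1705 and 0.1775 m or z of cover in the frame of dock between 0.2065 and 0.2135 m) and z of cover in the frame of tray1 above 0.02 m and z of cover in the frame of tray2 above 0.02 m and z of cover in the frame of tray3 above 0.02 m and z of cover in the frame of tray4 above 0.02 m and z of cover in the frame of tray5 above 0.02 m), for 0.3 s.
At the end, for the whole second after the job is handed in: All trays and, on top, the cover are seated on the dock: upright (0.06 rad), within 18 mm of its axis, within 3.5 mm of seated height (30 mm over the dock origin plus 36 mm a level); carton upright (0.06 rad) on the front bay floor, within 12 mm of its middle; all at rest (all of step 3 and x of carton in the frame of rack between -0.055 and -0.031 m and y of carton in the frame of rack between -0.012 and 0.012 m and z of carton in the frame of rack between 0.001 and 0.0085 m and angle between carton's own z axis and vertical below 0.06 rad and linear speed of each of tray1, tray2, tray3, tray4, tray5, cover, carton below 0.02 m/s); the robot touches nothing.
It fails at once if the copper toroid coil is disturbed (moved more than 60 mm) (distance of coil_a from where it was at the start of the episode above 0.06 m).
It fails at once if the copper toroid coil is disturbed (moved more than 60 mm) (distance of coil_b from where it was at the start of the episode above 0.06 m).
It fails at once if the multimeter is disturbed (moved more than 60 mm) (distance of meter from where it was at the start of the episode above 0.06 m).
Of tray1, tray2, tray3, tray4, tray5 only 3 to 5 are there at a start; the rules pass over those that are not, and their reading is None.
At some moment in a run one of tray1, tray2, tray3, tray4, tray5 may be knocked a few centimetres aside while the robot is not near it.
Once in a run the grip may slacken for a moment while it holds something.
It also fails if it takes over 210 s, if anything falls off the work surface, if the arm or the gripper's body presses on something with over 40 N, if the wrist force passes 120 N, or if a joint passes its speed limit or range.

ROBOT

A 6-joint arm with a two-finger parallel gripper is mounted at the origin on the work surface. World frame = base frame: x ahead of the robot, y to its left, z up, the work surface at z = 0. Lengths are in m, angles in rad, forces in N, time in s.
With the tool pointing down it reaches from about 0.35 to 0.775 m from the base axis. Payload 7.3 kg.
Tool frame: the origin (TCP) lies midway between the tips of the shut fingers; the grasp point (between the pads) lies 19 mm behind it (bot.tcp_to_grasp is the distance from the TCP to the grasp point, in m); z points along the fingers, y is the line along which they close (so a half turn about z gives the same grasp; the last joint's range is limited). The gripper opens to 92 mm and grips with 3 to 60 N. Pads are 19 mm wide; open, the fingers measure 130 mm over their backs; the gripper's body (75 mm by 190 mm) begins 47 mm behind the grasp point.
Start: joints at [-1.415, 0.342, 1.524, -0, 1.275, -0.146], TCP at [0.156, -0.501, 0.227] pointing down, gripper open.
Joint ranges: [-2.53, 2.53], [-0.77, 2.02], [0.04, 2.7], [-1, 4.14], [0.28, 2.66], [-3.11, 3.11]. Speed limits (rad/s): [2.57, 2.57, 3.14, 3.14, 3.14, 3.14].

INTERFACE

Orientations are given as a unit quaternion [x, y, z, w].
In Python, from plant import bot gives the robot as it stands.
- The arm moves only by the tool drive_tool, never from a script. Its argument "steps" is one flat list of numbers, 7 for each row, row after row: the shift along the tool's x, y, z in mm, then the turn, a rotation vector about the tool's x, y, z in rad, then the opening, from -1 (shut) to 1 (fully open). In form: [dx, dy, dz, rx, ry, rz, gripper, dx, dy, dz, rx, ry, rz, gripper, ...]. A call has 1 to 10 rows; each row is the pose to reach, as a shift and turn from the pose commanded when the call began, along the tool's axes at that moment; what a row does not reach only later rows make up. A row lasts 1/8 s, in which the tool goes at most 62.5 mm and 10.7 degrees, less where a joint would pass 70% of its speed; a pose out of reach is approached as far as the arm can. A call with a gripper value outside its range is refused whole. The fingers move at their own pace and stop on an object; "force" is the grip in N (left out, the last holds). Time passes only in rows, so rows that repeat a pose let the fingers close. It gives the time, the measured TCP pose, the force, the opening and the grip force at its end, in the units of the state.
- bot.read_state(): the state, without advancing time (a new reading comes with each control period).
- bot.snapshot(name): name is "scene" or "top" or "wrist"; returns the picture (420x560x3 uint8, blue, green, red); there is no depth.
- bot.get_calibration(name): a dict with "fx", "fy", "cx", "cy" (pixels), "extrinsics" (4x4, takes a point from camera to world coordinates). Camera axes: x right, y down, z forward; pixel columns grow to the right and rows downward; lengths in m; the calibration is good to about 2 mm. The wrist camera is an equidistant fisheye: a pixel r from the principal point sees the ray r / f radians off the axis. A picture is of the moment at which its call begins: read the wrist's pose just before it. get_calibration takes no time and is no camera call; for the wrist camera it gives the pose at the moment of the call.
- bot.finish_job(): hands the job in; it is judged then, once.
Trained networks look in the newest picture that a camera, given by its name, has taken for a name from the list of things; names that differ only in an ending like _2 or _b are one class to them, and where a whole thing is asked for, a point or a joint stands for the part that bears it (a point fixed in the world has none). Each returns a list of dicts, best first, with "score" (0 to 1); they miss things now and then, are a little off and sometimes report something else, mostly with a low value. They report only what shows in the picture. A call takes as long as a camera call. They do not tell look-alikes from the thing itself.
- bot.cut_out(camera, target): "pixels" (420x560 bool, what is visible of it) and "centre" ([column, row] as shares, 0 to 1, of the picture: columns of its width, rows of its height, amid what is visible of it).
- bot.spot_point(camera, target): "centre" ([column, row] as shares, 0 to 1, of the picture: columns of its width, rows of its height: a listed point, or the origin of a listed thing).
The state is a dict: "t": time; "joint_positions": joint angles; "dq": joint speeds; "joint_efforts": joint torques, N m; "tool_pos": TCP position; "tcp_rot": TCP orientation; "ft_force": force on the tool from outside, world axes, zero at the start; "ft_torque": the same for the moment, N m; "gripper_width": finger opening in m; "grasp_force": force on a finger pad.
Only numpy, scipy, OpenCV 4.12 (cv2) and the standard library are available. Lean on these libraries where they do the work, as an engineer would, in place of code of your own. Each camera call takes 0.05 s, during which the arm holds its last target. There are 200 camera calls.

## Working session

There is one attempt and no reset: what is moved stays moved. The work goes in short steps, Python scripts to look and compute and a tool call to move; the robot and the scene stay as the last step left them, time stands still between calls to the robot, and variables do not carry over. Pictures are saved under pics/ and viewed, at most 14 in all, crops included, and the job is handed in when it is done.

Besides the shell and the picture viewer there is one more tool, called after "Call:" as name(argument=value, ...), one argument or row to a line, values as JSON. drive_tool: Moves the arm, as the interface text tells. Its arguments: {"type":"object","properties":{"steps":{"type":"array"},"force":{"type":"number"}},"required":["steps"]}

```bash
mkdir -p pics; ls
python3 - <<'E'
from plant import bot
import cv2,numpy as np
for n in("top","scene"):
    im=bot.snapshot(n); cv2.imwrite(f"pics/{n}0.png",im)
    c=bot.get_calibration(n); print(n,c["fx"],c["fy"],c["cx"],c["cy"],np.round(c["extrinsics"],3).tolist())
s=bot.read_state();print(s)
E
```

```text
pics
top 485.66835836392795 485.66835836392795 282.640037388226 214.0600467543503 [[0.028, -0.998, 0.06, 0.418], [-0.999, -0.029, -0.017, 0.122], [0.019, -0.059, -0.998, 1.178], [0.0, 0.0, 0.0, 1.0]]
scene 463.03550156988797 463.03550156988797 278.6491848551132 209.01394053839323 [[-0.532, 0.51, -0.676, 1.305], [0.847, 0.33, -0.418, 0.628], [0.01, -0.794, -0.607, 0.774], [0.0, 0.0, 0.0, 1.0]]
{'t': 0.1, 'joint_positions': array([-1.41498152e+00,  3.42630551e-01,  1.52490077e+00, -2.51517590e-05,
        1.27538668e+00, -1.46010950e-01]), 'dq': array([-0.00057569, -0.00170752, -0.00184858, -0.00039818, -0.00048126,
       -0.00019211]), 'joint_efforts': array([ 1.90107348e-03, -4.32006419e+01, -2.44694960e+01,  7.19109247e-02,
        5.26167301e-02, -5.11969688e-05]), 'tool_pos': array([ 0.15601692, -0.50091474,  0.22613336]), 'tcp_rot': array([ 9.88633478e-01,  1.50344293e-01, -1.52769109e-05, -6.62604258e-04]), 'ft_force': array([-0.98505858,  0.04972276, -0.34507766]), 'ft_torque': array([ 0.04585755, -0.02466673, -0.0127414 ]), 'grasp_force': 0.0, 'gripper_width': 0.09195563719638869}
```

View pics/top0.png

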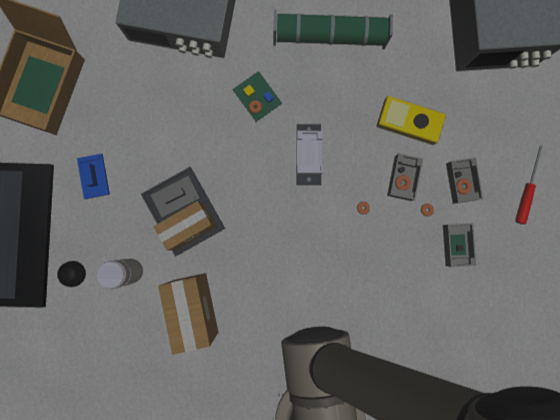

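View pics/scene0.png

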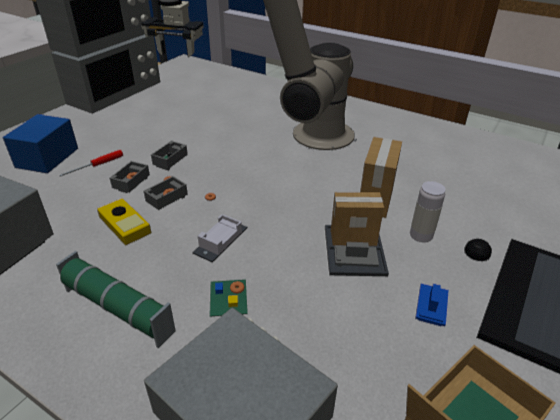

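```bash
cat > h.py <<'E'
from plant import bot
import numpy as np, cv2
from scipy.spatial.transform import Rotation as R
def px2w(cam,uv,z,cal=None):
    c=cal or bot.get_calibration(cam);E=np.array(c["extrinsics"])
    a=(uv[0]-c["cx"])/c["fx"];b=(uv[1]-c["cy"])/c["fy"]
    if cam=="wrist":
        r=np.hypot(a,b); k=np.sin(r)/r if r>1e-9 else 1
        d=np.array([a*k,b*k,np.cos(r)])
    else: d=np.array([a,b,1.])
    d=E[:3,:3]@d; o=E[:3,3]
    return o+d*(z-o[2])/d[2]
def w2px(cam,p,cal=None):
    c=cal or bot.get_calibration(cam);E=np.array(c["extrinsics"])
    q=E[:3,:3].T@(np.array(p)-E[:3,3])
    if cam=="wrist":
        h=np.hypot(q[0],q[1]);t=np.arctan2(h,q[2]);k=t/h if h>1e-9 else 0
        return np.array([c["cx"]+c["fx"]*q[0]*k,c["cy"]+c["fy"]*q[1]*k])
    return np.array([c["cx"]+c["fx"]*q[0]/q[2],c["cy"]+c["fy"]*q[1]/q[2]])
def maskrect(pix,cam,z,cal=None):
    "min-area rectangle of a mask projected to plane z: centre, sides, angle of long side"
    cs,_=cv2.findContours(pix.astype(np.uint8),cv2.RETR_EXTERNAL,cv2.CHAIN_APPROX_NONE)
    k=max(cs,key=cv2.contourArea)[:,0,:]
    w=np.array([px2w(cam,p,z,cal)[:2] for p in k])
    (c,s,_a)=cv2.minAreaRect((w*1000).astype(np.float32))
    b=cv2.boxPoints((c,s,_a)); e=[b[1]-b[0],b[2]-b[1]]
    e=max(e,key=np.linalg.norm); a=np.arctan2(e[1],e[0])%np.pi
    return np.round(c,1),np.round(sorted(s),1),round(float(a),3)
def tool(st=None):
    s=st or bot.read_state(); return np.array(s["tool_pos"]),R.from_quat(s["tcp_rot"])
def move(xyz,yaw):
    "shift (mm) and rotvec to get TCP at xyz pointing down with tool y axis along world angle yaw (mod pi, smallest turn)"
    p,r=tool(); best=None
    for k in(0,1,-1):
        a=yaw+k*np.pi
        y=np.array([np.cos(a),np.sin(a),0]);z=np.array([0,0,-1.]);x=np.cross(y,z)
        g=R.from_matrix(np.c_[x,y,z]); rv=(r.inv()*g).as_rotvec()
        if best is None or np.linalg.norm(rv)<np.linalg.norm(best): best=rv
    return np.round(r.inv().apply(np.array(xyz)-p)*1000,1),np.round(best,3)
E
python3 - <<'E'
from h import *
for n in("tray1","dock","cover","carton","rack","coil_a","meter"):
    zs={"tray1":.046,"dock":.04,"cover":.05,"carton":.12,"rack":.012,"coil_a":.012,"meter":.034}[n]
    for d in bot.cut_out("top",n):
        if d["score"]>.2: print(n,round(d["score"],2),np.round(np.array(d["centre"])*[560,420]),*maskrect(d["pixels"],"top",zs))
for d in bot.spot_point("top","tray1")+bot.spot_point("top","dock"): print(round(d["score"],2),np.round(np.array(d["centre"])*[560,420]))
E
```

```text
tray1 0.9 [457. 242.] [ 424.9 -312.3] [ 75.3 105.4] 0.109
tray1 0.64 [464. 179.] [ 578.5 -322.7] [ 73.5 102.7] 0.193
dock 0.91 [308. 155.] [629.3  44.4] [ 61.5 145.8] 0.026
dock 0.62 [426. 211.] [ 504.5 -237.9] [28.5 31. ] 0.011
cover 0.82 [176. 197.] [518.6 353.8] [59.7 98.1] 2.068
cover 0.8 [ 92. 174.] [560.5 546. ] [59.9 97.4] 0.23
carton 0.81 [190. 314.] [260.5 300.2] [107.3 156.4] 0.235
carton 0.62 [188. 227.] [448.3 316.5] [ 72.7 121.6] 2.127
rack 0.58 [186. 209.] [487.1 342.3] [135.9 175.5] 0.569
coil_a 0.49 [427. 211.] [ 507.8 -245.5] [28.9 29.5] 2.375
meter 0.64 [410. 121.] [ 719.9 -198.9] [ 82.8 154.3] 1.286
0.83 [461. 180.]
0.77 [451. 244.]
0.76 [401. 178.]
0.74 [309. 157.]
```

The top picture shows three trays at (405,178), (464,180) and (459,244), coils at (363,208) and (427,210), and the dock at (309,155). Candidates that could be confused:
- **Carton:** the large one at (190,314), or the smaller one in the rack at (188,227). I choose the smaller.
- **Cover:** the blue one at (92,174), or the grey one in the rack at (176,197). I choose the grey.

Next is a close crop to check these choices, then a move over the trays.

Run:
```python
from h import *
im=cv2.imread("pics/top0.png")
a=cv2.resize(im[150:360,60:240],None,fx=2.8,fy=2.8,interpolation=cv2.INTER_CUBIC)
b=cv2.resize(im[110:280,280:490],None,fx=1.35,fy=1.35)
cv2.imwrite("pics/crop1.png",a)
print(move([.48,-.25,.36],np.pi/2))
```

```text
(array([ 384. , -143.6, -133.3]), array([ 0.   , -0.   ,  0.302]))
```

View pics/crop1.png

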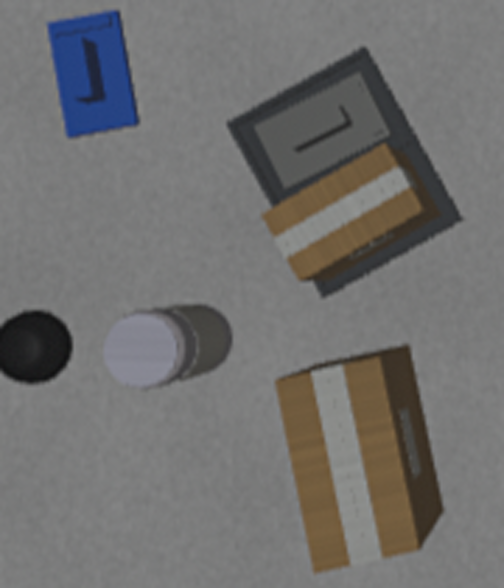

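The crop shows the grey cover in the rear bay (crop 320,130), the small carton in the front bay (345,215), the big carton apart (360,460) and the blue cover outside (95,80). The choices hold. Moving above the trays.

Call:
drive_tool(
  steps=[0,0,-133,0,0,0.1,1,60,-22,-133,0,0,0.2,1,120,-45,-133,0,0,0.302,1,180,-70,-133,0,0,0.302,1,240,-90,-133,0,0,0.302,1,300,-112,-133,0,0,0.302,1,350,-130,-133,0,0,0.302,1,384,-144,-133,0,0,0.302,1,384,-144,-133,0,0,0.302,1,384,-144,-133,0,0,0.302,1],
)

```text
t: 1.8
tool_pos: [0.4797, -0.2497, 0.3595]
tcp_rot: [1.0, 0.0, -0.0, 0.0]
ft_force: [0.9, -0.8, 0.2]
gripper_width: 0.0916
grasp_force: 0.0
```

Run:
```python
from h import *
print(tool()[0],bot.read_state()["joint_positions"])
im=bot.snapshot("wrist");cv2.imwrite("pics/w1.png",im);cal=bot.get_calibration("wrist")
print(cal["fx"],np.round(cal["extrinsics"],3).tolist())
for n,z in(("tray1",.046),("dock",.04),("coil_a",.012)):
    for d in bot.cut_out("wrist",n):
        if d["score"]>.2: print(n,round(d["score"],2),np.round(np.array(d["centre"])*[560,420]),*maskrect(d["pixels"],"wrist",z,cal))
```

```text
[ 0.47970354 -0.24970561  0.35954152] [-6.21320980e-01  3.09311139e-01  1.21144662e+00 -6.23484431e-04
  1.62124777e+00  9.49038522e-01]
325.19226210127806 [[-0.001, -0.956, -0.294, 0.558], [-1.0, 0.001, -0.001, -0.25], [0.001, 0.294, -0.956, 0.517], [0.0, 0.0, 0.0, 1.0]]
tray1 0.88 [240.  96.] [ 580.6 -188.1] [63.3 99.6] 2.955
tray1 0.64 [325. 197.] [ 426.2 -317.3] [ 64.4 107.7] 0.06
tray1 0.62 [337.  94.] [ 576.5 -328. ] [ 63.7 100.2] 0.168
dock 0.58 [107.  74.] [628.8  31.4] [ 79.3 139.3] 0.009
coil_a 0.83 [182. 143.] [506.9 -94.2] [28.9 29.2] 3.098
coil_a 0.61 [278. 143.] [ 507.  -247.9] [28.3 29.6] 1.57
```

View pics/w1.png

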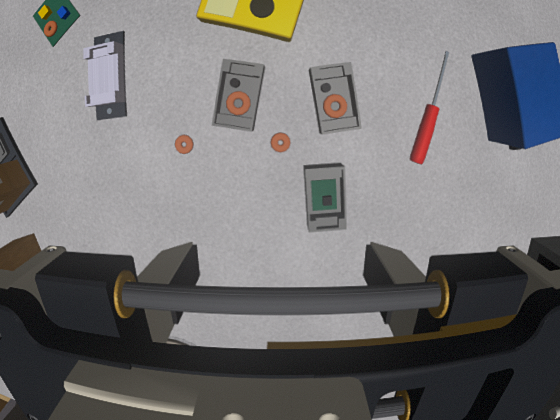

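The wrist view shows three trays at (239,95), (334,97) and (325,197), coils at (184,144) and (280,142), and the dock at (104,75). I'll zoom in on the tray ends and the dock to see which way they point.

Run:
```python
from h import *
im=cv2.imread("pics/w1.png")
B=[(60,20),(200,50),(295,50),(285,155)]
t=[cv2.resize(im[y:y+90,x:x+80],(400,450)[:2] if 0 else (260,292),interpolation=cv2.INTER_CUBIC) for x,y in B]
top=cv2.imread("pics/top0.png")[115:195,275:345]
t.append(cv2.resize(top,(260,292),interpolation=cv2.INTER_CUBIC)); t.append(np.zeros_like(t[0]))
o=np.vstack([np.hstack(t[:3]),np.hstack(t[3:])])
o=cv2.convertScaleAbs(o,alpha=1.3)
cv2.imwrite("pics/crop2.png",o)
```

```text
(no output)
```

View pics/crop2.png

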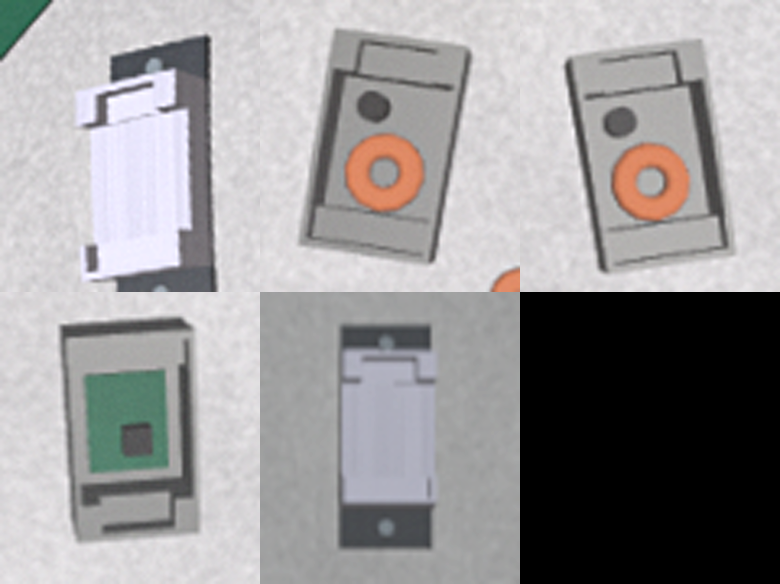

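Image up is world +x. The dock's narrow end points to +x, and so do trays A (239,95) and B (334,97). Tray C (325,197) points to -x, so it needs a half turn. I'll measure the dock with the wrist camera directly above it.

Call:
drive_tool(
  steps=[15,-60,10,0,0,0,1,30,-120,20,0,0,0,1,45,-180,30,0,0,0,1,55,-240,40,0,0,0,1,70,-294,60,0,0,0,1,70,-294,60,0,0,0,1,70,-294,60,0,0,0,1],
)

```text
t: 2.88
tool_pos: [0.5499, 0.0433, 0.3]
tcp_rot: [1.0, -0.0, 0.0, 0.0]
ft_force: [-0.3, -0.7, 1.0]
gripper_width: 0.0916
grasp_force: 0.0
```

```bash
cat >> h.py <<'E'
def wlook(name,fn):
    im=bot.snapshot("wrist");cal=bot.get_calibration("wrist")
    cv2.imwrite(f"pics/{fn}.png",im); return im,cal,bot.cut_out("wrist",name)
E
python3 - <<'E'
from h import *
print(tool()[0])
im,cal,ds=wlook("dock","w2")
d=ds[0]
cols=["%s %s"%(round(x["score"],2),np.round(np.array(x["centre"])*[560,420])) for x in ds];print(cols)
# rectify to plane z=.04 at 0.25 mm/px: image up=+x, left=+y
def rect(im,cal,z,cx,cy,h=.09,n=720):
    g=np.linspace(-h,h,n)
    X,Y=np.meshgrid(cx-g,cy-g,indexing="ij")
    uv=np.array([w2px("wrist",[x,y,z],cal) for x,y in zip(X.ravel(),Y.ravel())]).reshape(n,n,2).astype(np.float32)
    return cv2.remap(im,uv[...,0],uv[...,1],cv2.INTER_CUBIC)
o=rect(im,cal,.04,.629,.044,n=600)
cv2.imwrite("pics/dock.png",o)
E
```

```text
[0.54994813 0.04328136 0.30002518]
['0.63 [282. 103.]']
```

View pics/dock.png

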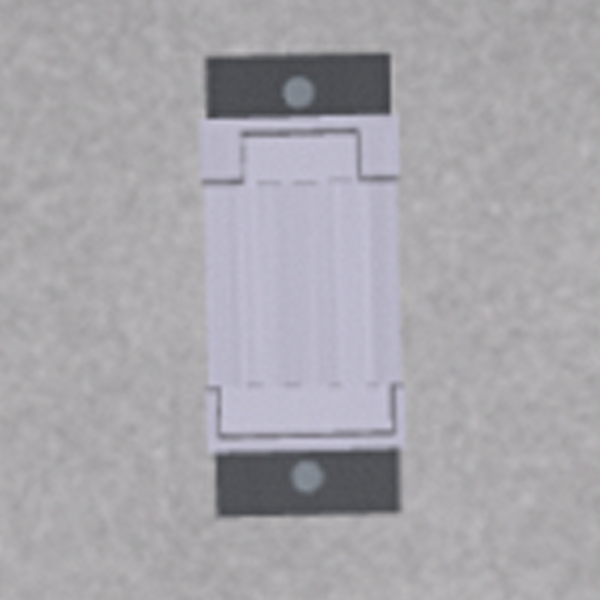

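The rectified view (0.3 mm/px) puts the dock block's corners at (202,118), (398,116), (209,451) and (404,448). That gives 58.8 x 99.7 mm, a centre of (0.634, 0.043) and a yaw of about +0.018, with the narrow pocket at +x. Next is tray A.

Call:
drive_tool(
  steps=[-13,60,0,0,0,0,1,-26,120,0,0,0,0,1,-40,180,0,0,0,0,1,-50,231,0,0,0,0,1,-50,231,0,0,0,0,1,-50,231,0,0,0,0,1],
)

```text
t: 3.72
tool_pos: [0.4995, -0.1874, 0.3001]
tcp_rot: [1.0, -0.001, 0.0, 0.0]
ft_force: [-0.8, 0.2, -0.9]
gripper_width: 0.0917
grasp_force: 0.0
```

```bash
cat > look.py <<'E'
from h import *
import sys
def trays(fn):
    im,cal,ds=wlook("tray1",fn)
    for d in ds:
        if d["score"]>.2:
            c,s,a=maskrect(d["pixels"],"wrist",.046,cal)
            if a>np.pi/2: a-=np.pi
            print(round(d["score"],2),np.round(np.array(d["centre"])*[560,420]),c,s,round(a,3),"grasp move",*move([c[0]/1000,c[1]/1000,.017],a+np.pi/2))
if __name__=="__main__": print(tool()[0]); trays(sys.argv[1])
E
python3 look.py w3
```

```text
[ 0.49950345 -0.18744783  0.3001239 ]
0.87 [281. 111.] [ 581.5 -184.9] [ 62.2 102.1] -0.168 grasp move [ 81.4  -1.2 283.1] [ 0.    -0.001  0.168]
0.84 [372. 216.] [ 430.  -313.3] [ 66.  107.6] 0.086 grasp move [-70.1 127.1 283. ] [ 0.    -0.001 -0.086]
0.69 [387. 112.] [ 577.3 -323.6] [ 70.5 101.9] 0.173 grasp move [ 77.2 137.5 283.1] [ 0.    -0.001 -0.173]
```

Call:
drive_tool(
  steps=[50,-2,40,0,0,0.168,1,81,-2,90,0,0,0.168,1,81,-2,150,0,0,0.168,1,81,-2,210,0,0,0.168,1,81,-2,260,0,0,0.168,1,81,-2,283,0,0,0.168,1,81,-2,283,0,0,0.168,-1,81,-2,283,0,0,0.168,-1,81,-2,283,0,0,0.168,-1,81,-2,283,0,0,0.168,-1],
  force=30,
)

```text
t: 5.08
tool_pos: [0.5818, -0.1852, 0.0183]
tcp_rot: [0.996, -0.084, 0.001, 0.001]
ft_force: [1.2, -0.6, 4.4]
gripper_width: 0.0599
grasp_force: 30.0
```

Call:
drive_tool(
  steps=[0,0,-40,0,0,0,-1,0,0,-90,0,0,0,-1,0,0,-130,0,0,0,-1,0,0,-130,0,0,0,-1],
)

```text
t: 5.58
tool_pos: [0.5826, -0.1855, 0.1505]
tcp_rot: [0.996, -0.084, 0.004, 0.001]
ft_force: [-0.1, -0.5, -3.1]
gripper_width: 0.0599
grasp_force: 30.0
```

Run:
```python
from h import *
print(move([.6339,.0429,.148],np.pi/2+.018))
```

```text
(array([  12.3, -233.7,    2.2]), array([ 0.003, -0.007, -0.186]))
```

Call:
drive_tool(
  steps=[3,-60,0,0,0,-0.09,-1,6,-120,0,0,0,-0.186,-1,9,-180,0,0,0,-0.186,-1,12,-220,0,0,0,-0.186,-1,12,-234,2,0,0,-0.186,-1,12,-234,2,0,0,-0.186,-1,12,-234,2,0,0,-0.186,-1],
)

```text
t: 6.45
tool_pos: [0.6315, 0.0425, 0.1441]
tcp_rot: [1.0, 0.008, -0.001, 0.0]
ft_force: [0.0, -1.0, -2.7]
gripper_width: 0.0601
grasp_force: 30.0
```

Run:
```python
from h import *
print(tool()[0],move([.6339,.0429,.048],np.pi/2+.018))
im,cal,ds=wlook("tray1","w4")
o=cv2.resize(im[80:330,180:380],None,fx=2.3,fy=2.3,interpolation=cv2.INTER_CUBIC)
cv2.imwrite("pics/w4c.png",o)
```

```text
[0.6315074  0.0425036  0.14406889] (array([ 2.5, -0.4, 96.1]), array([ 0.001,  0.001, -0.002]))
```

View pics/w4c.png

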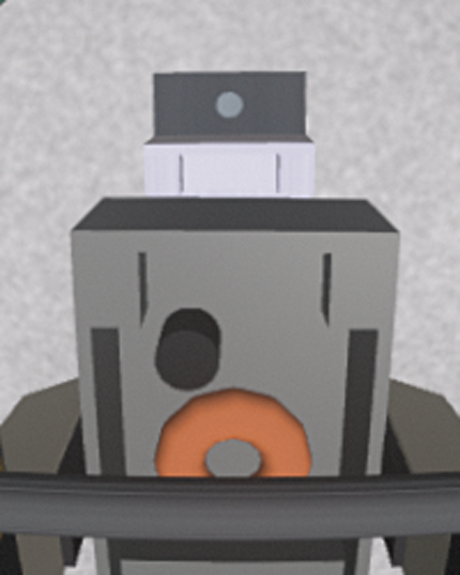

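The held tray sits square in the grip. Its front top edge is at crop row 232 (columns 72 to 400) and the dock's front top edge is at row 142 (145 to 314). I'll compute the offset.

Run:
```python
from h import *
f=lambda x,y:(180+x/2.3,80+y/2.3)
cal=bot.get_calibration("wrist");T=tool()[0]
for u in((72,232),(400,232)): print("tray",px2w("wrist",f(*u),T[2]-.0183+.046,cal)-T)
for u in((145,142),(314,142)): print("dock",px2w("wrist",f(*u),.04,cal))
```

```text
tray [0.04922229 0.03000542 0.0277    ]
tray [ 0.0501915  -0.02927188  0.0277    ]
dock [0.68390502 0.07408632 0.04      ]
dock [0.68483492 0.01469078 0.04      ]
```

Call:
drive_tool(
  steps=[2.5,-0.5,30,0,0,0,-1,2.5,-0.5,60,0,0,0,-1,2.5,-0.5,75,0,0,0,-1,2.5,-0.5,83,0,0,0,-1,2.5,-0.5,90,0,0,0,-1,2.5,-0.5,95,0,0,0,-1,2.5,-0.5,95,0,0,0,-1],
)

```text
t: 7.42
tool_pos: [0.6345, 0.0446, 0.0498]
tcp_rot: [1.0, 0.009, 0.0, 0.0]
ft_force: [-0.6, -1.3, -2.6]
gripper_width: 0.0598
grasp_force: 30.0
```

Call:
drive_tool(
  steps=[0,1,2,0,0,0,-1,0,1,2,0,0,0,0.6,0,1,2,0,0,0,0.9,0,1,2,0,0,0,1,0,1,-50,0,0,0,1,0,1,-110,0,0,0,1,0,1,-170,0,0,0,1],
)

```text
t: 8.3
tool_pos: [0.6342, 0.0435, 0.2216]
tcp_rot: [1.0, 0.009, -0.0, 0.0]
ft_force: [1.0, -0.2, 0.1]
gripper_width: 0.0918
grasp_force: 0.0
```

Run:
```python
from h import *
print(tool()[0],move([.50,-.323,.30],np.pi/2))
```

```text
[0.63422899 0.04353527 0.22156738] (array([-140.7,  364.1,  -78.4]), array([0.   , 0.   , 0.018]))
```

Call:
drive_tool(
  steps=[-20,52,-20,0,0,0.018,1,-40,108,-40,0,0,0.018,1,-60,164,-60,0,0,0.018,1,-80,220,-78,0,0,0.018,1,-105,276,-78,0,0,0.018,1,-130,330,-78,0,0,0.018,1,-141,364,-78,0,0,0.018,1,-141,364,-78,0,0,0.018,1,-141,364,-78,0,0,0.018,1],
)

```text
t: 9.43
tool_pos: [0.5001, -0.3223, 0.2977]
tcp_rot: [1.0, -0.0, 0.0, -0.0]
ft_force: [-0.1, -0.3, -0.2]
gripper_width: 0.0917
grasp_force: 0.0
```

```bash
python3 look.py w5
python3 - <<'E'
from h import *
bot.snapshot("top")
for d in bot.cut_out("top","tray1"): 
    print(round(d["score"],2),*maskrect(d["pixels"],"top",.046),*maskrect(d["pixels"],"top",.076))
E
```

```text
[ 0.50009024 -0.32230361  0.29771639]
0.72 [277. 221.] [ 428.7 -318. ] [ 60.3 109. ] 0.077 grasp move [-71.8  -3.8 280.9] [-0.    -0.    -0.076]
0.71 [289. 108.] [ 577.3 -328.5] [ 60.  100.1] 0.188 grasp move [ 76.8   6.9 280.9] [-0.    -0.    -0.187]
0.55 [36. 93.] [638.5  58.5] [ 98.2 110.3] 0.015 grasp move [ 138.5 -380.   280.9] [-0.    -0.    -0.014]
0.91 [ 577.7 -323.4] [ 77.1 102.8] 0.174 [ 573.5 -311.6] [ 75.  100.1] 0.174
0.69 [640.   43.8] [ 63.9 107.2] 0.026 [634.1  45.9] [ 62.2 104.3] 0.026
0.68 [ 425.3 -313. ] [72.9 98.2] 0.029 [ 425.1 -301.4] [71.  95.6] 0.029
0.51 [518.6 355. ] [58.9 97.9] 2.059 [516.  348.9] [57.4 95.3] 2.059
```

Call:
drive_tool(
  steps=[50,6,40,0,0,-0.18,1,77,6.5,90,0,0,-0.182,1,77,6.5,150,0,0,-0.182,1,77,6.5,210,0,0,-0.182,1,77,6.5,260,0,0,-0.182,1,77,6.5,281,0,0,-0.182,1,77,6.5,281,0,0,-0.182,-1,77,6.5,281,0,0,-0.182,-1,77,6.5,281,0,0,-0.182,-1,77,6.5,281,0,0,-0.182,-1],
  force=30,
)

```text
t: 10.88
tool_pos: [0.5776, -0.3297, 0.0182]
tcp_rot: [0.996, 0.091, 0.001, 0.001]
ft_force: [0.2, 0.7, 3.4]
gripper_width: 0.06
grasp_force: 30.0
```

Call:
drive_tool(
  steps=[0,0,-40,0,0,0,-1,0,0,-90,0,0,0,-1,0,0,-150,0,0,0,-1,0,0,-170,0,0,0,-1,0,0,-170,0,0,0,-1],
)

```text
t: 11.5
tool_pos: [0.5775, -0.3298, 0.1889]
tcp_rot: [0.996, 0.091, 0.002, 0.001]
ft_force: [-0.3, -0.3, -2.4]
gripper_width: 0.0599
grasp_force: 30.0
```

Run:
```python
from h import *
print(tool()[0],move([.634,.043,.184],np.pi/2+.018))
```

```text
[ 0.57751309 -0.32982434  0.18889547] (array([ 122.9, -356.5,    4.1]), array([ 0.003, -0.003,  0.164]))
```

Call:
drive_tool(
  steps=[20,-56,0,0,0,0.05,-1,40,-112,0,0,0,0.1,-1,60,-168,0,0,0,0.164,-1,80,-224,0,0,0,0.164,-1,100,-280,0,0,0,0.164,-1,118,-335,0,0,0,0.164,-1,123,-356,4,0,0,0.164,-1,123,-356,4,0,0,0.164,-1,123,-356,4,0,0,0.164,-1],
)

```text
t: 12.62
tool_pos: [0.6332, 0.0416, 0.1817]
tcp_rot: [1.0, 0.008, -0.001, 0.0]
ft_force: [-0.5, -0.7, -1.4]
gripper_width: 0.06
grasp_force: 30.0
```

```bash
cat > ins.py <<'E'
from h import *
import sys
# edges: wrist picture holding a tray; crop like w4c
im,cal,ds=wlook("tray1",sys.argv[1])
print(tool()[0],move([.6342,.0432,float(sys.argv[2])],np.pi/2+.018))
T,r=tool()
# rectified strip at tray-top height: find the front edge along tool x
z=T[2]-.0183+.046
x=np.arange(.03,.08,.00025); y=np.arange(-.02,.0201,.001)
P=np.array([[w2px("wrist",T+r.apply([a,b,0])*[1,1,0]+[0,0,z-T[2]],cal) for b in y] for a in x]).astype(np.float32)
g=cv2.cvtColor(cv2.remap(im,P[...,0],P[...,1],cv2.INTER_LINEAR),cv2.COLOR_BGR2GRAY).astype(float)
m=np.diff(cv2.GaussianBlur(g.mean(1),(1,9),2).ravel()); i=np.argsort(m)[:1]
print("front edge ahead of TCP (mm), expect 50:",x[i]*1000,m[i])
y2=np.arange(-.04,.04,.00025)
P=np.array([[w2px("wrist",T+r.apply([a,b,0])*[1,1,0]+[0,0,z-T[2]],cal) for b in y2] for a in np.arange(.035,.046,.001)]).astype(np.float32)
g=cv2.cvtColor(cv2.remap(im,P[...,0],P[...,1],cv2.INTER_LINEAR),cv2.COLOR_BGR2GRAY).astype(float).mean(0)
m=np.abs(np.diff(g)); h=len(m)//2
print("sides tool-y",y2[:-1][m[:60].argmax()]*1000,y2[:-1][260+m[260:].argmax()]*1000)
cv2.imwrite(f"pics/{sys.argv[1]}c.png",cv2.resize(im[60:330,180:380],None,fx=2,fy=2,interpolation=cv2.INTER_CUBIC))
E
python3 ins.py w6 .085
```

```text
[0.63346725 0.04124049 0.18235694] (array([ 0.8, -2. , 97.4]), array([ 0.   ,  0.001, -0.002]))
front edge ahead of TCP (mm), expect 50: [50.] [-15.3852242]
sides tool-y -29.999999999999993 29.50000000000006
```

View pics/w6c.png

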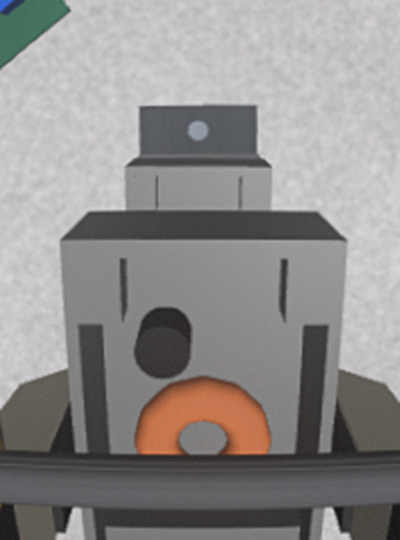

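Tray 1 sits flush in the dock, with its top front edge at crop row 166, columns 126 to 271. The held tray is centred in the grip.

Run:
```python
from h import *
cal=bot.get_calibration("wrist")
for u in((126,166),(271,166)): print(px2w("wrist",(180+u[0]/2,60+u[1]/2),.076,cal))
```

```text
[0.68435332 0.07316368 0.076     ]
[0.68525942 0.01412628 0.076     ]
```

Call:
drive_tool(
  steps=[1,-1.8,40,0,0,0,-1,1,-1.8,65,0,0,0,-1,1,-1.8,78,0,0,0,-1,1,-1.8,86,0,0,0,-1,1,-1.8,92,0,0,0,-1,1,-1.8,97,0,0,0,-1,1,-1.8,97,0,0,0,-1],
)

```text
t: 13.6
tool_pos: [0.6345, 0.0448, 0.0857]
tcp_rot: [1.0, 0.009, -0.0, 0.0]
ft_force: [0.3, 0.6, -2.1]
gripper_width: 0.0596
grasp_force: 30.0
```

No contact force and the height is right. Releasing, then on to tray C.

Call:
drive_tool(
  steps=[0,1,2,0,0,0,-1,0,1,2,0,0,0,0.6,0,1,2,0,0,0,0.9,0,1,2,0,0,0,1,0,1,-50,0,0,0,1,0,1,-110,0,0,0,1,0,1,-170,0,0,0,1],
)

```text
t: 14.48
tool_pos: [0.6343, 0.0438, 0.2576]
tcp_rot: [1.0, 0.009, 0.0, 0.0]
ft_force: [1.5, 0.3, -0.2]
gripper_width: 0.0919
grasp_force: 0.0
```

Run:
```python
from h import *
print(tool()[0],move([.355,-.316,.30],np.pi/2))
```

```text
[0.63430272 0.04376511 0.25760737] (array([-285.6,  354.8,  -42.4]), array([ 0.   , -0.   ,  0.018]))
```

Call:
drive_tool(
  steps=[-36,44,-20,0,0,0.018,1,-72,89,-42,0,0,0.018,1,-108,134,-42,0,0,0.018,1,-144,179,-42,0,0,0.018,1,-180,224,-42,0,0,0.018,1,-216,269,-42,0,0,0.018,1,-252,314,-42,0,0,0.018,1,-286,355,-42,0,0,0.018,1,-286,355,-42,0,0,0.018,1,-286,355,-42,0,0,0.018,1],
)

```text
t: 15.72
tool_pos: [0.355, -0.316, 0.2978]
tcp_rot: [1.0, -0.0, 0.0, -0.0]
ft_force: [-0.2, -0.3, 0.2]
gripper_width: 0.0921
grasp_force: 0.0
```

```bash
python3 look.py w7
```

```text
[ 0.35501766 -0.31602576  0.29782215]
0.93 [284. 118.] [ 424.6 -317.9] [ 61.1 100. ] 0.087 grasp move [ 68.9   2.6 280.8] [-0.    -0.    -0.086]
0.83 [23. 13.] [623.7  97.8] [ 57.2 124. ] 1.272 grasp move [ 268.6 -412.8  280.9] [ 0.    -0.    -1.271]
0.64 [51. 23.] [608.3  51.8] [55.  86.5] -1.569 grasp move [ 253.1 -366.8  280.9] [-0.   -0.    1.57]
```

Call:
drive_tool(
  steps=[50,2,40,0,0,-0.086,1,69,2,90,0,0,-0.086,1,69,2,150,0,0,-0.086,1,69,2,210,0,0,-0.086,1,69,2,260,0,0,-0.086,1,69,2,281,0,0,-0.086,1,69,2,281,0,0,-0.086,-1,69,2,281,0,0,-0.086,-1,69,2,281,0,0,-0.086,-1,69,2,281,0,0,-0.086,-1],
  force=30,
)

```text
t: 17.08
tool_pos: [0.4245, -0.3187, 0.0179]
tcp_rot: [0.999, 0.043, 0.001, 0.001]
ft_force: [1.1, 2.0, 4.7]
gripper_width: 0.06
grasp_force: 30.0
```

Call:
drive_tool(
  steps=[0,0,-40,0,0,0,-1,0,0,-90,0,0,0,-1,0,0,-150,0,0,0,-1,0,0,-205,0,0,0,-1,0,0,-205,0,0,-0.18,-1,0,0,-205,0,0,-0.36,-1,0,0,-205,0,0,-0.54,-1,0,0,-205,0,0,-0.72,-1,0,0,-205,0,0,-0.9,-1,0,0,-205,0,0,-1.08,-1],
)

```text
t: 18.32
tool_pos: [0.4236, -0.3181, 0.2218]
tcp_rot: [0.833, 0.553, -0.0, -0.0]
ft_force: [0.3, -0.6, -2.1]
gripper_width: 0.0597
grasp_force: 30.0
```

Call:
drive_tool(
  steps=[0,0,0,0,0,-0.18,-1,0,0,0,0,0,-0.36,-1,0,0,0,0,0,-0.54,-1,0,0,0,0,0,-0.72,-1,0,0,0,0,0,-0.9,-1,0,0,0,0,0,-1.08,-1,0,0,0,0,0,-1.26,-1,0,0,0,0,0,-1.44,-1,0,0,0,0,0,-1.62,-1,0,0,0,0,0,-1.8,-1],
)

```text
t: 19.58
tool_pos: [0.4236, -0.3181, 0.2218]
tcp_rot: [0.085, 0.996, 0.0, -0.0]
ft_force: [0.9, 0.5, -0.8]
gripper_width: 0.0599
grasp_force: 30.0
```

Run:
```python
from h import *
print(tool()[0],bot.read_state()["joint_positions"],bot.read_state()["gripper_width"],move([.6345,.043,.22],np.pi/2+.018))
```

```text
[ 0.42355569 -0.31806577  0.22178788] [-7.88812846e-01  3.54743761e-01  1.51923692e+00 -5.63900064e-05
  1.26787736e+00 -2.18952320e+00] 0.059921267668290444 (array([-146.8,  391.6,    1.8]), array([ 0.   , -0.   , -0.188]))
```

Call:
drive_tool(
  steps=[-20,52,0,0,0,-0.06,-1,-40,106,0,0,0,-0.12,-1,-60,160,0,0,0,-0.188,-1,-80,214,0,0,0,-0.188,-1,-100,268,0,0,0,-0.188,-1,-120,322,0,0,0,-0.188,-1,-140,374,0,0,0,-0.188,-1,-147,392,0,0,0,-0.188,-1,-147,392,2,0,0,-0.188,-1,-147,392,2,0,0,-0.188,-1],
)

```text
t: 20.82
tool_pos: [0.6364, 0.0406, 0.2194]
tcp_rot: [-0.006, 1.0, -0.0, -0.001]
ft_force: [-0.3, -0.1, -2.1]
gripper_width: 0.06
grasp_force: 30.0
```

```bash
sed -i 's/\[.6342,.0432,/[.6345,.0430,/' ins.py; python3 ins.py w8 .121
```

```text
[0.63669579 0.04037116 0.21990758] (array([ 2.1,  2.7, 98.9]), array([-0.   , -0.   , -0.008]))
front edge ahead of TCP (mm), expect 50: [51.5] [-15.13985512]
sides tool-y -26.24999999999999 26.750000000000057
```

View pics/w8c.png

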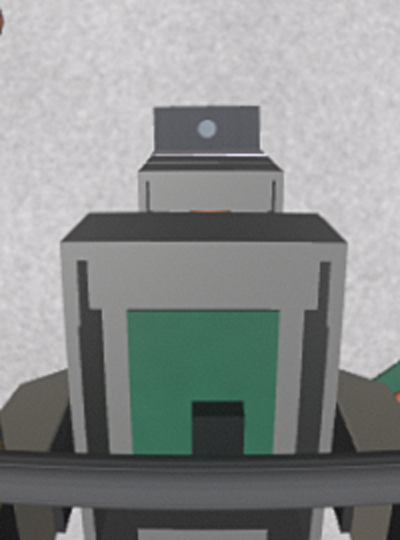

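Both the held tray and the stack show the wide pocket towards the camera, so the direction matches. The stack's front edge is at row 170, columns 139 to 283.

Run:
```python
from h import *
cal=bot.get_calibration("wrist");T=tool()[0]
for u in((139,170),(283,170)): print(px2w("wrist",(180+u[0]/2,60+u[1]/2),.112,cal))
for u in((62,241),(346,241)): print(px2w("wrist",(180+u[0]/2,60+u[1]/2),T[2]+.0277,cal)-T)
```

```text
[0.5853581  0.01416975 0.112     ]
[0.58462133 0.07320349 0.112     ]
[-0.05125902 -0.02935051  0.0277    ]
[-0.05190683  0.02962663  0.0277    ]
```

Call:
drive_tool(
  steps=[0,2,40,0,0,-0.008,-1,0,2,65,0,0,-0.008,-1,0,2,78,0,0,-0.008,-1,0,2,85,0,0,-0.008,-1,0,2,85,0,0,-0.008,-1],
)

```text
t: 21.55
tool_pos: [0.6374, 0.0436, 0.1351]
tcp_rot: [-0.01, 1.0, -0.0, 0.0]
ft_force: [0.2, 0.6, -2.2]
gripper_width: 0.0596
grasp_force: 30.0
```

Call:
drive_tool(
  steps=[0.5,0,7,0,0,0,-1,0.5,0,12,0,0,0,-1,0.5,0,14.5,0,0,0,-1,0.5,0,14.5,0,0,0,-1],
)

```text
t: 22.05
tool_pos: [0.6367, 0.044, 0.1203]
tcp_rot: [-0.01, 1.0, -0.0, 0.0]
ft_force: [-0.9, -0.2, -2.3]
gripper_width: 0.0597
grasp_force: 30.0
```

Seated. Release, retreat, then look at the stack and head for the carton.

Call:
drive_tool(
  steps=[0,0,0.5,0,0,0,-1,0,0,0.5,0,0,0,0.6,0,0,0.5,0,0,0,0.9,0,0,0.5,0,0,0,1,0,0,-50,0,0,0,1,0,0,-110,0,0,0,1,0,0,-170,0,0,0,1],
)

```text
t: 22.92
tool_pos: [0.6364, 0.044, 0.2921]
tcp_rot: [-0.01, 1.0, -0.0, -0.0]
ft_force: [0.9, -0.2, 0.6]
gripper_width: 0.0914
grasp_force: 0.0
```

Run:
```python
from h import *
print(tool()[0],bot.read_state()["joint_positions"])
im=bot.snapshot("top")
for d in bot.cut_out("top","tray1"): 
    print(round(d["score"],2),*maskrect(d["pixels"],"top",.148))
for n,z in(("carton",.125),("cover",.055),("rack",.012)):
    for d in bot.cut_out("top",n): print(n,round(d["score"],2),*maskrect(d["pixels"],"top",z))
# corners of the rack etc. from crop1 readings (crop px /2.8 + offset)
f=lambda x,y:(60+x/2.8,150+y/2.8)
for k,z,q in(("rack",.012,[(365,47),(462,215),(323,297),(228,123)]),("carton top",.125,[(264,213),(388,144),(424,208),(302,280)])):
    w=np.array([px2w("top",f(*p),z)[:2] for p in q]); print(k,np.round(w,4).tolist(),w.mean(0),np.linalg.norm(np.diff(w,axis=0),axis=1))
# rack yaw: x axis rear-pointing
print(move([.36,.27,.40],np.pi/2))
```

```text
[0.63641062 0.04398001 0.29206566] [-5.10199659e-02  5.26218989e-01  1.05504451e+00 -6.80737012e-05
  1.56033125e+00 -1.64196726e+00]
0.87 [619.2  41.2] [51.4 74.1] 0.023
carton 0.69 [447.1 315. ] [ 73.7 122.9] 2.118
carton 0.66 [274.4 302.4] [105.4 127.7] 0.25
carton 0.48 [511.7 339.9] [56.7 92.4] 2.069
cover 0.91 [559.2 543.9] [60. 99.] 0.224
cover 0.57 [518.2 352.7] [59.3 95.6] 2.071
rack 0.92 [487.8 342.6] [137.7 173.7] 0.557
rack [[0.5954, 0.3279], [0.4532, 0.2396], [0.38, 0.3551], [0.5262, 0.4423]] [0.48866501 0.3412252 ] [0.1674374  0.1367932  0.17018688]
carton top [[0.4469, 0.3805], [0.5031, 0.2873], [0.4543, 0.2577], [0.3962, 0.3492]] [0.45013853 0.31868055] [0.10882652 0.05705699 0.10838033]
(array([ 271.8,  231.5, -110.2]), array([-0.   , -0.001,  0.02 ]))
```

The stack looks in place. The big carton is close to where the gripper body will come down on the small one, so I'll check how near it is and how tall.

Run:
```python
import cv2,numpy as np
s=cv2.imread("pics/scene0.png")[120:280,320:420]; t=cv2.imread("pics/top0.png")[260:360,150:230]
a=cv2.resize(s,(375,600),interpolation=cv2.INTER_CUBIC);b=cv2.resize(t,(400,500),interpolation=cv2.INTER_CUBIC)
o=np.zeros((600,790,3),np.uint8);o[:,:375]=a;o[:500,385:785]=b
cv2.imwrite("pics/big.png",o)
```

```text
(no output)
```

View pics/big.png

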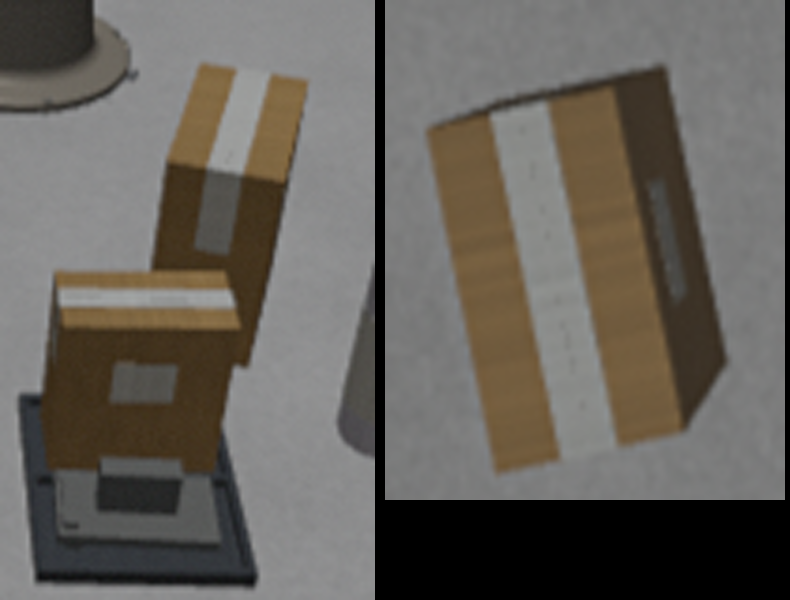

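Run:
```python
from h import *
from scipy.optimize import least_squares
C={n:bot.get_calibration(n) for n in("top","scene")}
P=[]
for a,b in(((158.6,286),(396.8,168.8)),((196,277.4),(364.5,163.5))):
    r=least_squares(lambda p:np.r_[w2px("top",p,C["top"])-a,w2px("scene",p,C["scene"])-b],[.33,.3,.15]); P.append(r.x); print(r.x,r.cost)
for yaw in(.556,):
  c=np.array([.4505,.319]);u=np.array([np.cos(yaw),np.sin(yaw)]);v=np.array([-u[1],u[0]])
  print([np.round(c-.095*u+k*.0375*v,3).tolist() for k in(1,-1)])
```

```text
[0.32097187 0.36028535 0.15720409] 1.3909513361343737
[0.34095823 0.28301535 0.15705571] 0.7675967042980383
[[0.35, 0.301], [0.39, 0.237]]
```

The big carton is about 158 mm high with its far edge near x=0.32–0.34, so gripping the small one at TCP z≈0.093 keeps the gripper body clear above it. Moving to a view over the rack.

Run:
```python
from h import *
print(move([.495,.255,.34],.556))
```

```text
(array([137.1, 213.8, -50.3]), array([-0.000e+00, -1.000e-03,  1.035e+00]))
```

Call:
drive_tool(
  steps=[0,20,-50,0,0,0.17,1,27,60,-50,0,0,0.34,1,54,105,-50,0,0,0.51,1,85,150,-50,0,0,0.68,1,110,190,-50,0,0,0.85,1,137,214,-50,0,0,1.0,1,137,214,-50,0,0,1.035,1,137,214,-50,0,0,1.035,1,137,214,-50,0,0,1.035,1],
)

```text
t: 24.3
tool_pos: [0.496, 0.2543, 0.3393]
tcp_rot: [0.486, 0.874, -0.001, -0.0]
ft_force: [-0.1, 0.1, 0.4]
gripper_width: 0.0919
grasp_force: 0.0
```

Run:
```python
from h import *
print(tool()[0],bot.read_state()["joint_positions"])
im,cal,ds=wlook("carton","w9")
for d in ds: print("carton",round(d["score"],2),np.round(np.array(d["centre"])*[560,420]),*maskrect(d["pixels"],"wrist",.125,cal))
for n,z in(("cover",.023),("rack",.012)):
    for d in bot.cut_out("wrist",n): print(n,round(d["score"],2),np.round(np.array(d["centre"])*[560,420]),*maskrect(d["pixels"],"wrist",z,cal))
bot.snapshot("top")
for d in bot.cut_out("top","tray1"): print(round(d["score"],2),*maskrect(d["pixels"],"top",.148))
```

```text
[0.49603402 0.25429304 0.33934272] [ 3.36422378e-01  3.47533424e-01  1.20987445e+00 -3.42867159e-04
  1.58549751e+00 -2.19337910e-01]
carton 0.9 [146.  47.] [261.  307.4] [ 88.3 203.6] 0.244
carton 0.78 [277. 110.] [447.1 321.3] [ 60.1 109.7] 2.132
cover 0.73 [422.  28.] [560.7 554.8] [ 64.9 101.8] 0.215
cover 0.68 [339. 111.] [519.1 360. ] [ 61.5 100.4] 2.077
0.96 [635.5  44.7] [ 61.2 108.2] 3.137
0.57 [572.5  48.7] [ 6.5 55.7] 1.602
0.52 [578.1  39.2] [ 4.3 27.9] 1.602
```

View pics/w9.png

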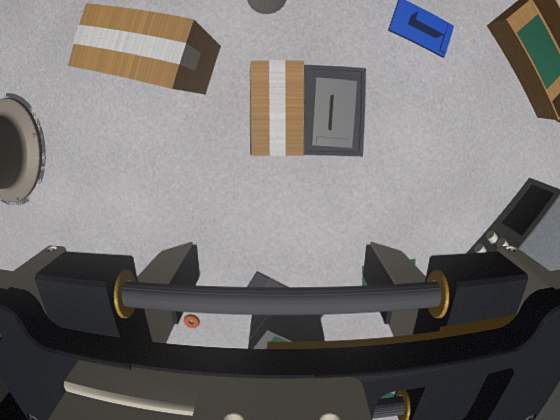

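The small carton is at (277,110) and the cover beside it at (339,111). The cover's ridge faces the lower edge (333,138), so the cover's x axis points along the rack's +y. Gripping the carton.

Call:
drive_tool(
  steps=[50,-6,20,0,0,0,1,83,-6,60,0,0,0,1,83,-6,120,0,0,0,1,83,-6,180,0,0,0,1,83,-6,225,0,0,0,1,83,-6,246,0,0,0,1,83,-6,246,0,0,0,-1,83,-6,246,0,0,0,-1,83,-6,246,0,0,0,-1,83,-6,246,0,0,0,-1],
  force=30,
)

```text
t: 25.85
tool_pos: [0.4471, 0.3228, 0.0953]
tcp_rot: [0.486, 0.874, 0.001, 0.001]
ft_force: [0.6, 0.6, 3.3]
gripper_width: 0.0596
grasp_force: 30.0
```

Call:
drive_tool(
  steps=[0,0,-30,0,0,0,-1,0,0,-80,0,0,0,-1,0,0,-100,0,0,0,-1,-35,-29,-100,0,0,0,-1,-75,-62,-100,0,0,0,-1,-115,-95,-100,0,0,0,-1,-150,-124,-100,0,0,0,-1,-158,-130,-90,0,0,0,-1,-158,-130,-50,0,0,0,-1,-158,-130,-25,0,0,0,-1],
)

```text
t: 27.1
tool_pos: [0.4186, 0.1198, 0.1176]
tcp_rot: [0.486, 0.874, -0.0, -0.001]
ft_force: [-0.4, 0.3, -4.3]
gripper_width: 0.06
grasp_force: 30.0
```

Call:
drive_tool(
  steps=[0,0,12,0,0,0,-1,0,0,22,0,0,0,-1,0,0,27,0,0,0,-1,0,0,28.5,0,0,0,-1],
)

```text
t: 27.6
tool_pos: [0.4197, 0.1198, 0.0908]
tcp_rot: [0.486, 0.874, 0.0, 0.0]
ft_force: [-0.5, -0.2, -4.3]
gripper_width: 0.0598
grasp_force: 30.0
```

Call:
drive_tool(
  steps=[0,0,0.5,0,0,0,-1,0,0,0.5,0,0,0,0.6,0,0,0.5,0,0,0,0.9,0,0,0.5,0,0,0,1,0,0,-50,0,0,0,1,0,0,-110,0,0,0,1,0,0,-170,0,0,0,1],
)

```text
t: 28.48
tool_pos: [0.4191, 0.1196, 0.2627]
tcp_rot: [0.486, 0.874, 0.0, 0.0]
ft_force: [0.2, 0.7, -0.9]
gripper_width: 0.0917
grasp_force: 0.0
```

Run:
```python
from h import *
print(tool()[0],move([.56,.294,.27],.556))
```

```text
[0.41911541 0.11962974 0.26271417] (array([ 73.8, 211.7,  -7.3]), array([ 0.,  0., -0.]))
```

Call:
drive_tool(
  steps=[20,55,-7,0,0,0,1,38,110,-7,0,0,0,1,58,165,-7,0,0,0,1,74,212,-7,0,0,0,1,74,212,-7,0,0,0,1,74,212,-7,0,0,0,1],
)

```text
t: 29.22
tool_pos: [0.56, 0.2941, 0.2673]
tcp_rot: [0.486, 0.874, -0.001, -0.0]
ft_force: [0.3, -0.4, 0.2]
gripper_width: 0.092
grasp_force: 0.0
```

Run:
```python
from h import *
print(tool()[0])
im,cal,ds=wlook("cover","w10")
for d in ds: 
    c,s,a=maskrect(d["pixels"],"wrist",.023,cal)
    print("cover",round(d["score"],2),np.round(np.array(d["centre"])*[560,420]),c,s,a,move([c[0]/1000,c[1]/1000,.03],a-np.pi/2))
for d in bot.cut_out("wrist","rack"): print("rack",round(d["score"],2),*maskrect(d["pixels"],"wrist",.012,cal))
g=np.linspace(-.1,.1,500);cx,cy=.4883,.342
X,Y=np.meshgrid(cx-g,cy-g,indexing="ij")
uv=np.array([w2px("wrist",[x,y,.012],cal) for x,y in zip(X.ravel(),Y.ravel())]).reshape(500,500,2).astype(np.float32)
cv2.imwrite("pics/rackr.png",cv2.remap(im,uv[...,0],uv[...,1],cv2.INTER_CUBIC))
```

```text
[0.56001937 0.29407722 0.26726102]
cover 0.97 [400.  15.] [562.5 554.5] [62.7 99.6] 0.23 (array([220.5, 139.7, 238.2]), array([-0.   ,  0.   , -1.245]))
cover 0.57 [282. 108.] [519.1 360. ] [ 63.3 102.1] 2.069 (array([7.810e+01, 2.000e-01, 2.382e+02]), array([0.   , 0.   , 0.057]))
rack 0.79 [486.3 343.1] [137.8 174.1] 0.544
rack 0.53 [519.5 360.3] [ 63.6 104.4] 2.064
```

View pics/rackr.png

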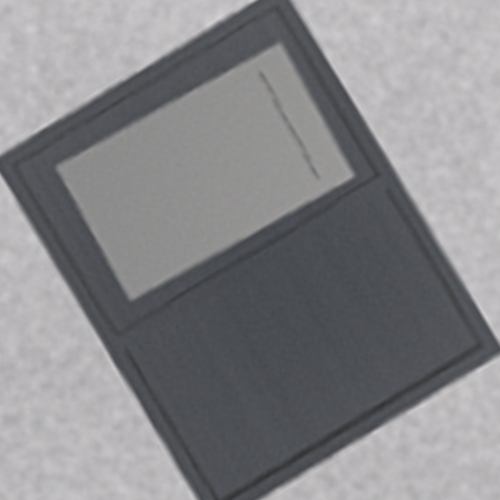

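The rectified view confirms the ridge (cover -x end) at the right, the rack's -y side. The cover axis is at 2.07 rad and the front bay is centred near (305,344), which is world (0.450, 0.320). Gripping the bar.

Call:
drive_tool(
  steps=[50,0,20,0,0,0.057,1,78,0,60,0,0,0.057,1,78,0,120,0,0,0.057,1,78,0,180,0,0,0.057,1,78,0,220,0,0,0.057,1,78,0,236,0,0,0.057,1,78,0,236,0,0,0.057,-1,78,0,236,0,0,0.057,-1,78,0,236,0,0,0.057,-1,78,0,236,0,0,0.057,-1],
  force=30,
)

```text
t: 30.62
tool_pos: [0.5198, 0.3609, 0.0328]
tcp_rot: [0.511, 0.86, 0.001, 0.0]
ft_force: [-0.4, -0.3, -0.9]
gripper_width: 0.0564
grasp_force: 0.0
```

Call:
drive_tool(
  steps=[0,0,0,0,0,0,-1,0,0,0,0,0,0,-1],
)

```text
t: 30.88
tool_pos: [0.5193, 0.3607, 0.0318]
tcp_rot: [0.511, 0.86, 0.0, 0.0]
ft_force: [-0.3, -0.4, 0.1]
gripper_width: 0.0362
grasp_force: 0.0
```

Call:
drive_tool(
  steps=[0,0,0,0,0,0,-1,0,0,0,0,0,0,-1,0,0,0,0,0,0,-1,0,0,0,0,0,0,-1],
)

```text
t: 31.38
tool_pos: [0.5193, 0.3606, 0.0316]
tcp_rot: [0.511, 0.86, -0.0, 0.0]
ft_force: [0.5, 0.3, -0.6]
gripper_width: 0.0157
grasp_force: 30.0
```

Call:
drive_tool(
  steps=[0,0,-30,0,0,0,-1,0,0,-90,0,0,0,-1,0,0,-150,0,0,0,-1,0,0,-210,0,0,0,-1,0,0,-240,0,0,0.15,-1,0,0,-240,0,0,0.3,-1,0,0,-240,0,0,0.45,-1,0,0,-240,0,0,0.6,-1],
)

```text
t: 32.38
tool_pos: [0.5191, 0.3605, 0.2714]
tcp_rot: [0.744, 0.669, -0.0, -0.0]
ft_force: [-0.3, -0.2, -1.3]
gripper_width: 0.0159
grasp_force: 30.0
```

Run:
```python
from h import *
p,r=tool();s=bot.read_state();print(p,s["joint_positions"],s["gripper_width"])
# cover x axis is along tool x now; want world angle .018
x=r.as_matrix()[:,0];a=np.arctan2(x[1],x[0]);print("tool x angle",a,"turn about tool z",a-.018)
print(r.inv().apply(np.array([.635,.0435,.27])-p)*1000)
```

```text
[0.51905214 0.36054101 0.27144653] [ 4.85969528e-01  5.21225023e-01  1.11802061e+00 -1.04136719e-04
  1.50308694e+00  5.91922567e-01] 0.0158851349725254
tool x angle 1.4648505106358896 turn about tool z 1.4468505106358895
[-303.00137447  148.8249726     1.5149887 ]
```

Call:
drive_tool(
  steps=[-20,10,0,0,0,0.16,-1,-55,27,0,0,0,0.32,-1,-95,47,0,0,0,0.48,-1,-135,66,0,0,0,0.64,-1,-175,86,0,0,0,0.8,-1,-215,106,0,0,0,0.96,-1,-255,125,0,0,0,1.12,-1,-285,140,0,0,0,1.28,-1,-303,149,0,0,0,1.447,-1,-303,149,0,0,0,1.447,-1],
)

```text
t: 33.62
tool_pos: [0.6371, 0.0427, 0.2711]
tcp_rot: [1.0, 0.011, -0.001, 0.0]
ft_force: [0.5, 0.3, -2.0]
gripper_width: 0.0158
grasp_force: 30.0
```

Call:
drive_tool(
  steps=[0,0,20,0,0,0,-1,0,0,40,0,0,0,-1,0,0,40,0,0,0,-1,0,0,40,0,0,0,-1],
)

```text
t: 34.12
tool_pos: [0.6371, 0.0449, 0.2326]
tcp_rot: [1.0, 0.012, 0.001, -0.0]
ft_force: [-0.3, -0.1, -1.3]
gripper_width: 0.0157
grasp_force: 30.0
```

Run:
```python
from h import *
p,r=tool();x=r.as_matrix()[:,0];print(p,np.arctan2(x[1],x[0]),bot.read_state()["gripper_width"])
im=bot.snapshot("wrist");cv2.imwrite("pics/w11.png",im);cv2.imwrite("pics/w11c.png",cv2.resize(im[60:330,180:380],None,fx=2,fy=2,interpolation=cv2.INTER_CUBIC))
```

```text
[0.63714446 0.0449158  0.23262624] 0.024990557801161578 0.015729791590965422
```

View pics/w11c.png

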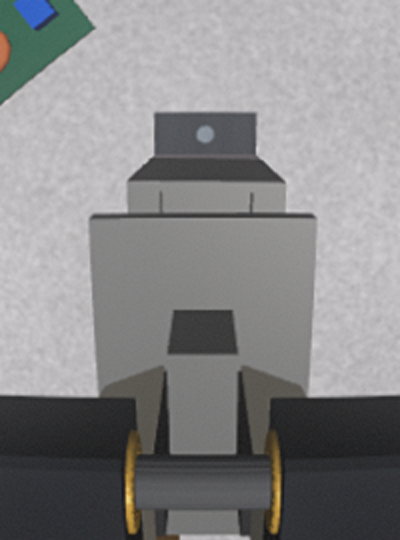

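The cover hangs square with its ridge end to the rear. Its front edge is at row 217 (91 to 317) and the stack's front edge is at row 181 (128 to 286), showing the narrow pocket.

Run:
```python
from h import *
cal=bot.get_calibration("wrist");T=tool()[0]
for u in((128,181),(286,181)): print(px2w("wrist",(180+u[0]/2,60+u[1]/2),.148,cal))
for u in((91,217),(317,217)): print(px2w("wrist",(180+u[0]/2,60+u[1]/2),T[2]-.0086,cal)-T)
```

```text
[0.68470815 0.07394477 0.148     ]
[0.68623508 0.01453865 0.148     ]
[ 0.04746107  0.03052489 -0.0086    ]
[ 0.04894353 -0.0286878  -0.0086    ]
```

Call:
drive_tool(
  steps=[0,1,25,0,0,0,-1,0,1,42,0,0,0,-1,0,1,52,0,0,0,-1,0,1,59,0,0,0,-1,0,1,64,0,0,0,-1,0,1,67,0,0,0,-1,0,1,67,0,0,0,-1],
)

```text
t: 35.05
tool_pos: [0.6371, 0.0432, 0.1649]
tcp_rot: [1.0, 0.011, 0.0, 0.0]
ft_force: [0.8, -0.5, -1.5]
gripper_width: 0.0161
grasp_force: 30.0
```

Call:
drive_tool(
  steps=[0,0,0.5,0,0,0,-0.3,0,0,0.5,0,0,0,0,0,0,0.5,0,0,0,0,0,0,0.5,0,0,0,0,0,0,-40,0,0,0,1,0,0,-90,0,0,0,1,0,0,-120,0,0,0,1,0,0,-120,0,0,0,1],
)

```text
t: 36.05
tool_pos: [0.638, 0.0432, 0.2876]
tcp_rot: [1.0, 0.011, 0.003, 0.0]
ft_force: [0.7, -0.1, -0.9]
gripper_width: 0.0811
grasp_force: 0.0
```

Run:
```python
from h import *
p,r=tool();s=bot.read_state();print(p,s["joint_positions"],s["gripper_width"])
im=bot.snapshot("wrist")
cal=bot.get_calibration("wrist")
for d in bot.cut_out("wrist","cover"): print(round(d["score"],2),*maskrect(d["pixels"],"wrist",.156,cal))
print(move([.4197,.1198,.28],.552))
im=bot.snapshot("top")
for d in bot.cut_out("top","carton"): print(round(d["score"],2),*maskrect(d["pixels"],"top",.12))
```

```text
[0.63803664 0.04317643 0.28763418] [-5.21502363e-02  5.26870025e-01  1.06566978e+00 -7.41944268e-05
  1.54312162e+00  1.49582738e+00] 0.08110147441908272
0.87 [634.2  43.4] [59.  99.1] 0.023
0.83 [612.2 387.3] [48.  68.5] 0.179
(array([-215.1,  -81.5,    4. ]), array([1.000e-03, 1.000e-03, 1.042e+00]))
0.78 [419.2 121.3] [ 60.5 102.7] 2.146
0.6 [276.5 304.9] [108.2 124.8] 0.235
```

Call:
drive_tool(
  steps=[-10,-4,0,0,0,-0.18,1,-40,-15,0,0,0,-0.36,1,-75,-28,0,0,0,-0.54,1,-110,-42,0,0,0,-0.72,1,-145,-55,0,0,0,-0.9,1,-180,-68,0,0,0,-1.08,1,-205,-77,0,0,0,-1.26,1,-215,-81,0,0,0,-1.44,1,-215,-81,0,0,0,-1.62,1,-215,-81,0,0,0,-1.8,1],
)

```text
t: 37.5
tool_pos: [0.4195, 0.1193, 0.2836]
tcp_rot: [0.61, 0.792, -0.001, -0.001]
ft_force: [-0.8, 0.2, -0.8]
gripper_width: 0.0917
grasp_force: 0.0
```

Call:
drive_tool(
  steps=[0,0,0,0,0,-0.15,1,0,0,0,0,0,-0.3,1,0,0,0,0,0,-0.3,1],
)

```text
t: 37.88
tool_pos: [0.4197, 0.1192, 0.2837]
tcp_rot: [0.488, 0.873, -0.001, -0.001]
ft_force: [-1.1, 0.3, 0.1]
gripper_width: 0.0916
grasp_force: 0.0
```

Run:
```python
from h import *
p,r=tool();s=bot.read_state();print(p,s["joint_positions"])
print(move([.4197,.1203,.0908],.556))
```

```text
[0.41972332 0.11922198 0.28367206] [ 1.00825573e-01  1.34898338e-01  1.64075562e+00 -9.84695950e-05
  1.36810732e+00 -4.49802082e-01]
(array([  0.8,   0.9, 192.9]), array([-0.002, -0.001, -0.005]))
```

Call:
drive_tool(
  steps=[0,0,60,0,0,0,1,0,0,120,0,0,0,1,0,0,170,0,0,0,1,0,0,192,0,0,0,1,0,0,192,0,0,0,-1,0,0,192,0,0,0,-1,0,0,192,0,0,0,-1,0,0,192,0,0,0,-1],
  force=30,
)

```text
t: 38.88
tool_pos: [0.4208, 0.1193, 0.0936]
tcp_rot: [0.488, 0.873, 0.001, 0.001]
ft_force: [-1.2, -1.1, 3.6]
gripper_width: 0.0596
grasp_force: 30.0
```

Call:
drive_tool(
  steps=[0,0,-40,0,0,0,-1,0,0,-95,0,0,0,-1,0,0,-110,0,0,0,-1,0,0,-110,0,0,0,-1],
)

```text
t: 39.38
tool_pos: [0.4205, 0.1193, 0.2036]
tcp_rot: [0.488, 0.873, 0.001, 0.001]
ft_force: [0.2, 0.3, -4.9]
gripper_width: 0.0595
grasp_force: 30.0
```

Run:
```python
from h import *
p,r=tool();s=bot.read_state();print(p,s["gripper_width"])
print(move([.4495,.3210,.20],.548))
```

```text
[0.42048637 0.1193263  0.20363218] 0.05949432188347696
(array([156.5, 130.4,   3.7]), array([0.002, 0.001, 0.004]))
```

Call:
drive_tool(
  steps=[40,33,0,0,0,0,-1,80,66,0,0,0,0,-1,120,100,0,0,0,0,-1,148,124,0,0,0,0,-1,156,130,0,0,0,0,-1,156,130,40,0,0,0,-1,156,130,70,0,0,0,-1,156,130,85,0,0,0,-1,156,130,85,0,0,0,-1],
)

```text
t: 40.5
tool_pos: [0.4485, 0.3195, 0.1166]
tcp_rot: [0.488, 0.873, -0.001, -0.001]
ft_force: [0.1, 0.0, -2.9]
gripper_width: 0.0596
grasp_force: 30.0
```

Run:
```python
from h import *
p,r=tool();s=bot.read_state();print(p,s["gripper_width"])
print(move([.4495,.3205,.0986],.548))
im=bot.snapshot("top")
for d in bot.cut_out("top","carton"): print(round(d["score"],2),*maskrect(d["pixels"],"top",.14))
```

```text
[0.44848662 0.31947601 0.11657107] 0.05955618210710826
(array([ 0.3,  1.5, 18. ]), array([-0.003, -0.   ,  0.003]))
0.76 [469.6 278.6] [41.5 72.8] 0.573
```

Call:
drive_tool(
  steps=[0,1,8,0,0,0,-1,0,1,14,0,0,0,-1,0,1,17,0,0,0,-1,0,1,17.5,0,0,0,-1,0,1,17.5,0,0,0,-1],
)

```text
t: 41.22
tool_pos: [0.45, 0.3209, 0.1003]
tcp_rot: [0.488, 0.873, 0.0, 0.0]
ft_force: [-0.0, 0.5, -3.8]
gripper_width: 0.0597
grasp_force: 30.0
```

Call:
drive_tool(
  steps=[0,0,1.2,0,0,0,-1,0,0,1.5,0,0,0,-1,0,0,1.5,0,0,0,0,0,0,1.5,0,0,0,0.6,0,0,1.5,0,0,0,1,0,0,1.5,0,0,0,1,0,0,-50,0,0,0,1,0,0,-110,0,0,0,1,0,0,-170,0,0,0,1],
)

```text
t: 42.35
tool_pos: [0.4497, 0.3208, 0.2719]
tcp_rot: [0.488, 0.873, -0.0, -0.0]
ft_force: [1.1, 0.8, 0.2]
gripper_width: 0.0915
grasp_force: 0.0
```

Call:
drive_tool(
  steps=[-40,-60,-30,0,0,0,1,-80,-120,-60,0,0,0,1,-120,-160,-60,0,0,0,1,-130,-160,-60,0,0,0,1,-130,-160,-60,0,0,0,1],
)

```text
t: 42.98
tool_pos: [0.3819, 0.1249, 0.3308]
tcp_rot: [0.489, 0.872, 0.0, 0.001]
ft_force: [-0.1, 0.3, 0.0]
gripper_width: 0.092
grasp_force: 0.0
```

Run:
```python
from h import *
print(tool()[0])
t=bot.snapshot("top")
for n,z in(("carton",.125),("cover",.156),("tray1",.148),("rack",.012)):
    for d in bot.cut_out("top",n): print(n,round(d["score"],2),*maskrect(d["pixels"],"top",z))
s=bot.snapshot("scene")
a=cv2.resize(s[130:280,310:410],(380,570),interpolation=cv2.INTER_CUBIC);b=cv2.resize(s[130:280,170:270],(380,570),interpolation=cv2.INTER_CUBIC)
cv2.imwrite("pics/fin.png",np.hstack([a,b]))
```

```text
[0.38185754 0.12487005 0.33084502]
carton 0.71 [449.8 312.3] [ 72.2 119.8] 2.122
carton 0.6 [261.2 299.5] [104.6 155.9] 0.234
cover 0.77 [639.2  45.6] [61.9 99.2] 0.026
cover 0.58 [546.9 506.3] [54.4 89.5] 0.229
tray1 0.67 [580.   47.8] [ 8.6 57.8] 1.602
tray1 0.54 [586.5  46.9] [ 4.3 51.4] 1.602
rack 0.82 [487.4 343.2] [137.2 175.2] 0.547
```

View pics/fin.png

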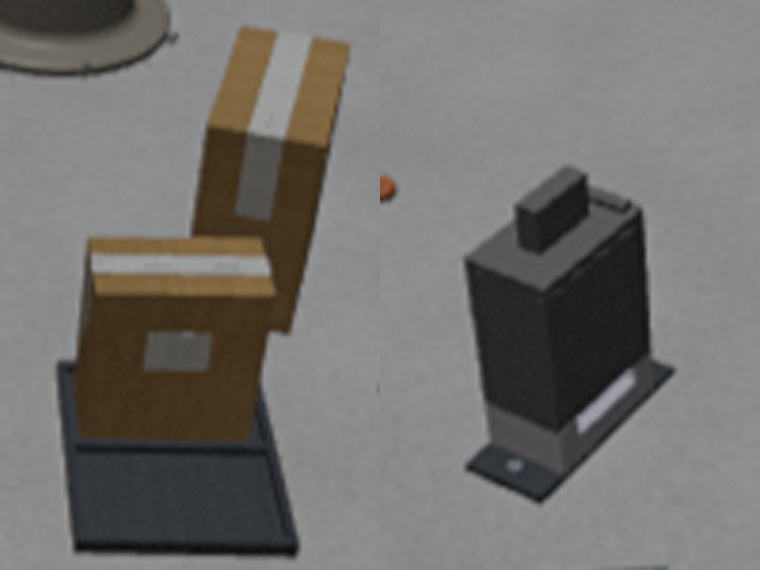

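The stack is flush with the cover seated, ridge at the wide end, and the carton stands upright in the front bay. The last top picture shows no tray left on the bench. Handing in.

```bash
python3 -c "
from plant import bot
print(bot.finish_job())"
```

```text
the job is handed in; nothing more can be done
None
```

I handed the job in at about 43 s of robot time. All three trays and the grey cover looked flush on the dock, and the carton was back upright in its front bay; the hand-in gave no pass/fail result.

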